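# Inspect a level-gauge glass in the lamp's beam

## Task

A coolant-tank gauge glass has to be checked for scratches by the shadow it throws. Take the white board out of the sheet rack and lean it at a steep slant, on its lower edge, centred against the face of the cast-iron angle plate so that it faces the lamp, and let go of it; then draw the longest gauge glass out of its stand, gripping it by its two narrow frosted edges and never touching the polished faces. Finish while holding the glass upright in the middle of the lamp's beam, about midway between lamp and board, with its polished faces square to the light and touching nothing but the fingers; leave everything else where it is.

Things in the scene. Friction and masses are not known exactly. Their poses are not given: they have to be found in the camera images.
- board: White-painted flat board, 8 mm thick (its x) x 160 wide (y) x 180 high (z), 0.18 kg. Origin at the centre of its lower edge face. At first it stands upright in a slot of the sheet rack, its lower edge 10 mm above the worktop, 30 mm deep in the slot; the top 150 mm is free and can be gripped across the 8 mm from above.
- sheet_rack: Fixed slotted timber block, 115 mm (x) x 190 mm (y) x 40 mm high, origin at the centre of its underside. The board stands in the slot at x = -28 mm; at x = +30 mm stands an aluminium template 5 x 120 x 90 mm (top 100 mm above the worktop) that stays there.
- angle_plate: Fixed dark cast-iron angle plate. Origin at worktop level in the middle of the lower edge of its flat upright face; the face is the plane x = 0, 90 mm wide (y), 100 mm high, and looks along -x, towards the lamp. Upright 14 mm thick; foot and gussets reach 75 mm back (+x).
- lamp: Fixed LED bench lamp on a round 72 mm foot, 145 mm high in all, origin at the centre of the foot's underside; it shines horizontally along its +x. It stands about 0.35 m in front of the angle plate and points roughly at its middle, up to 3 cm to one side.
- lamp_lens (a point): Centre of the lamp's 38 mm lens, 46 mm ahead of the lamp's origin and 120 mm above the worktop. The beam's axis runs level from here along +x, over the top of the angle plate's face, to the leaning board, 0.28 to 0.33 m away.
- gauge_glass: Longest gauge glass, a clear bar 17 mm thick (its x) x 34 mm wide (y) x 140 mm high (z), 0.18 kg. Broad faces (normal to x) polished; narrow edges (normal to y) frosted white, 2 mm bevels. Origin at the centre of its lower end. At first upright in one of the stand's three slots, lower end 15 mm above the worktop, 105 mm sticking out.
- gauge_glass_center (a point): Centre of the gauge glass, 70 mm above its lower end. In the rules gauge_glass_c0 is the frosted part (edges and ends), gauge_glass_c1 and _c2 are the two polished faces.
- glass_stand: Fixed pale timber block 160 mm (x) x 72 mm (y) x 50 mm high, origin at the centre of its underside, with three slots 35 mm deep at x = -48, 0 and +48 mm; the broad faces of the glasses look along the block's x.
- short_glass_a: Gauge glass like the long one but only 95 mm high (top 110 mm above the worktop), in another slot; origin at the centre of its lower end. Stays there.
- short_glass_b: Second 95 mm gauge glass, in the third slot. Stays there.
- template: Aluminium drilling template standing in the sheet rack. Stays there. Origin at the centre of its lower edge.
- gauge_cover: Steel cover frame of a level gauge, 200 x 62 x 24 mm, with bolts up to 29 mm, lying on the worktop; origin at the centre of its underside. Stays there.
- wrench: Steel spanner 140 mm long, lying flat; origin in its middle. Stays there.
- screwdriver: Screwdriver 190 mm long, lying; origin in its middle. Stays there.
- cleaner: White bottle of glass cleaner, 52 mm across, 140 mm high; origin under its centre. Stays there.
- socket: Steel socket, 32 mm across, 45 mm high, standing; origin under its centre. Stays there.
Mind the look-alikes: they are no part of the job. What is shaped like the gauge_glass but yellow is not meant.

How it is judged (in metres and radians):
On the way, in this order (a step that is already met when the one before it is completed fails the run):
1. the white board leans at a slant against the face of the angle plate, facing the lamp, and is let go (angle between board's own z axis and vertical between 0.1 and 0.6 rad and contact force between board and angle_plate above 0.03 N and contact force between board and the fingers below 0.05 N and height (world z) of board below 0.012 m and angle between the y axis of board and the y axis of angle_plate, either way round below 0.2 rad and x of board in the frame of angle_plate between -0.085 and 0 m and y of board in the frame of angle_plate between -0.055 and 0.055 m and y of board in the frame of lamp_lens between -0.055 and 0.055 m and linear speed of board below 0.02 m/s), for 0.3 s.
2. the longest glass has been drawn out of its stand by the fingers (z of gauge_glass in the frame of glass_stand above 0.053 m and contact force between the fingers and gauge_glass_c0 above 0.5 N), for 0.2 s.
At the end, for the whole second after the job is handed in: Board, released, leans 6-34 deg on the plate's face, parallel to 11 deg, 55 mm of face and beam middle; long glass held by frosted edges, upright to 8 deg, centre 10 mm sideways, 20 mm in height of beam axis, 60-220 mm from lens, square to 10 deg, touching nothing else (all of step 1 and x of gauge_glass_center in the frame of lamp_lens between 0.06 and 0.22 m and y of gauge_glass_center in the frame of lamp_lens between -0.01 and 0.01 m and z of gauge_glass_center in the frame of lamp_lens between -0.02 and 0.02 m and angle between the x axis of gauge_glass and the x axis of lamp_lens, either way round below 0.18 rad and angle between gauge_glass's own z axis and vertical below 0.14 rad and linear speed of gauge_glass below 0.02 m/s and contact force between the fingers and gauge_glass_c0 above 1 N and contact force between the arm and gauge_glass_c1 below 0.2 N and contact force between the arm and gauge_glass_c2 below 0.2 N and contact force between gauge_glass and board below 0.05 N and contact force between gauge_glass and lamp below 0.05 N and contact force between gauge_glass and glass_stand below 0.05 N and contact force between gauge_glass and angle_plate below 0.05 N); the arm keeps its last pose, push and grip.
It fails at once if the robot touches a polished face of the glass (contact force between any of the arm, the fingers and gauge_glass_c1 above 0.3 N or contact force between any of the arm, the fingers and gauge_glass_c2 above 0.3 N).
It fails at once if the glass topples (angle between gauge_glass's own z axis and vertical above 0.7 rad).
It fails at once if the board falls over (angle between board's own z axis and vertical above 1 rad).
It fails at once if something else on the bench is displaced (distance of any of short_glass_a, short_glass_b, template, gauge_cover, wrench, screwdriver, cleaner, socket from where it was at the start of the episode above 0.025 m or angle between any of short_glass_a, short_glass_b, cleaner, socket, template's own z axis and vertical above 0.35 rad).
It also fails if it takes over 58 s, if anything falls off the work surface, if the arm or the gripper's body presses on something with over 40 N, if the wrist force passes 120 N, or if a joint passes its speed limit or range.

## Robot

A 6-joint arm with a two-finger parallel gripper is mounted at the origin on the work surface. World frame = base frame: x ahead of the robot, y to its left, z up, the work surface at z = 0. Lengths are in m, angles in degrees, forces in N, time in s.
With the tool pointing down it reaches from about 0.3 to 0.75 m from the base axis. Payload 8.5 kg.
Tool frame: the origin (TCP) lies at the very end of the fingers, on their centre line; the grasp point (between the pads) lies 19 mm behind it (env.tcp_to_grasp is the distance from the TCP to the grasp point, in m); z points along the fingers, y is the line along which they close (so a half turn about z gives the same grasp; the last joint's range is limited). The gripper opens to 85 mm and grips with 20 to 120 N. Pads are 22 mm wide; open, the fingers measure 114 mm over their backs; the gripper's body (76 mm by 85 mm) begins 54 mm behind the grasp point. The pads swing forward as they close: fully open they stand 13 mm farther back than shut.
Start: joints at [-78.627, 21.807, 74.336, -0, 83.858, -12.336], TCP at [0.221, -0.504, 0.231] pointing down, gripper open.
Joint ranges: [-178.18, 178.18], [-50.72, 133.34], [12.68, 142.11], [-81.47, 261.47], [9.98, 163.14], [-165.26, 165.26]. Speed limits (degrees/s): [136.94, 136.94, 180, 180, 180, 180].

## Interface

Orientations are given as a 3x3 rotation matrix whose columns are the frame's x, y, z axes.
In Python, from rig import status, get_image, env gives the robot as it stands.
- The arm moves only by the shell command python3 -m handwheel 'ROWS' [FORCE]. ROWS is text: rows parted by semicolons, each of 7 numbers parted by spaces: the shift along the world's x, y, z in cm, then the turn, a rotation vector about the world's x, y, z in degrees, then the opening, from 0 (shut) to 1 (fully open). In form: dx dy dz wx wy wz gripper; .... A call has 1 to 8 rows; each row is the pose to reach, as a shift and turn from the pose commanded when the call began; what a row does not reach only later rows make up. A row lasts 1/12 s, in which the tool goes at most 41.7 mm and 7.16 degrees, less where a joint would pass 70% of its speed; a pose out of reach is approached as far as the arm can. A call with a gripper value outside its range is refused whole. The fingers move at their own pace and stop on an object; FORCE is the grip in N (left out, the last holds). Time passes only in rows, so rows that repeat a pose let the fingers close. It gives the time, the measured TCP pose, the force, the opening and the grip force at its end, in the units of the state.
- status.observe(): the state, without advancing time (a new reading comes with each control period).
- get_image(name): name is "scene" or "top" or "wrist"; returns a dict with "color" (420x560x3 uint8, red, green, blue), "vertical_fov" (degrees; the focal length in pixels is half the picture's height over the tangent of half this angle, whatever the lens; pixels are square), "cx", "cy" (the principal point, pixels), "xyz" and "orientation" of the camera in the world. Camera axes: x right, y down, z forward; pixel columns grow to the right and rows downward; lengths in m; the calibration is good to about 2 mm. A picture is of the moment at which its call begins. There is no depth.
- env.close_job(): hands the job in; it is judged then, once.
The state is a dict: "time_s": time; "q": joint angles; "qvel": joint speeds; "joint_efforts": joint torques, N m; "position": TCP position; "tool_rot": TCP orientation; "ft_force": force on the tool from outside, world axes, zero at the start; "wrist_torque": the same for the moment, N m; "grip_width": finger opening in m; "gripper_force": force on a finger pad.
Only numpy, scipy, OpenCV 4.12 (cv2) and the standard library are available. Lean on these libraries where they do the work, as an engineer would, in place of code of your own. Each camera call takes 0.05 s, during which the arm holds its last target. There are 200 camera calls.

## Working session

There is one attempt and no reset: what is moved stays moved. The work goes in short steps, Python scripts to look and compute and a shell command to move; the robot and the scene stay as the last step left them, time stands still between calls to the robot, and variables do not carry over. Pictures are saved under pics/ and viewed, at most 10 in all, crops included, and the job is handed in when it is done.

```bash
mkdir -p pics; ls; cat > h.py <<'E'
import numpy as np, cv2
from rig import status, get_image, env
def cam(n):
    im=get_image(n); im['f']=im['color'].shape[0]/2/np.tan(np.radians(im['vertical_fov'])/2); return im
def ray(im,u,v):
    d=np.array([(u-im['cx'])/im['f'],(v-im['cy'])/im['f'],1.]); return np.array(im['xyz']),np.array(im['orientation'])@d
def onz(im,u,v,z):
    o,d=ray(im,u,v); return o+d*(z-o[2])/d[2]
def tri(a,pa,b,pb):
    o1,d1=ray(a,*pa);o2,d2=ray(b,*pb)
    s=np.linalg.lstsq(np.c_[d1,-d2],o2-o1,rcond=None)[0]
    p,q=o1+s[0]*d1,o2+s[1]*d2
    return (p+q)/2,np.linalg.norm(p-q)
def proj(im,p):
    c=np.array(im['orientation']).T@(np.array(p)-np.array(im['xyz'])); return c[:2]/c[2]*im['f']+[im['cx'],im['cy']]
def save(im,n,box=None,s=1):
    c=im['color'][:,:,::-1]
    if box: c=c[box[1]:box[3],box[0]:box[2]]
    cv2.imwrite('pics/'+n,cv2.resize(c,None,fx=s,fy=s,interpolation=cv2.INTER_CUBIC))
E
python3 - <<'E'
from h import *
import pickle
d={n:cam(n) for n in('top','scene','wrist')}
pickle.dump(d,open('im0.pkl','wb'))
for n in d: print(n,d[n]['xyz'],d[n]['f'],np.round(d[n]['orientation'],3).tolist(),d[n]['cx'],d[n]['cy'])
save(d['top'],'top0.png',None,1.42);save(d['scene'],'scene0.png',None,1.42)
print(status.observe())
E
```

```text
pics
top [ 0.38072878 -0.02653317  1.32579815] 537.4282177164213 [[0.018, -0.99, 0.139], [-1.0, -0.018, 0.002], [0.001, -0.139, -0.99]] 281.81210031280006 211.75379141372053
scene [1.07584614 0.66617583 0.9763478 ] 528.6373562886349 [[-0.796, 0.438, -0.419], [0.606, 0.575, -0.55], [0.0, -0.691, -0.723]] 279.71978560516885 214.57538451103852
wrist [ 0.29928335 -0.46920917  0.37235599] 337.01424653422765 [[0.401, -0.866, -0.298], [-0.916, -0.38, -0.129], [-0.001, 0.325, -0.946]] 277.93545883203615 212.867102636441
{'time_s': 0.15, 'q': array([-7.86269714e+01,  2.18326467e+01,  7.43707365e+01,  2.21449255e-03,
        8.38573352e+01, -1.23361761e+01]), 'qvel': array([-0.03245711, -0.11312873, -0.13269313, -0.0391478 , -0.06722018,
       -0.01579298]), 'joint_efforts': array([ 2.17380904e-03, -4.48627818e+01, -2.31344694e+01, -1.83575385e-04,
        3.80396916e-03, -1.40979303e-06]), 'position': array([ 0.22111418, -0.50337016,  0.23087249]), 'tool_rot': array([[ 9.15599701e-01,  4.02090982e-01, -1.71301410e-04],
       [ 4.02090932e-01, -9.15599141e-01,  1.04650284e-03],
       [ 2.63945929e-04, -1.02705643e-03, -9.99999438e-01]]), 'ft_force': array([0.38529196, 0.82764842, 0.30988303]), 'wrist_torque': array([-0.00518157, -0.02275138, -0.01647889]), 'gripper_force': 0.0, 'grip_width': 0.08515213451705211}
```

View pics/top0.png

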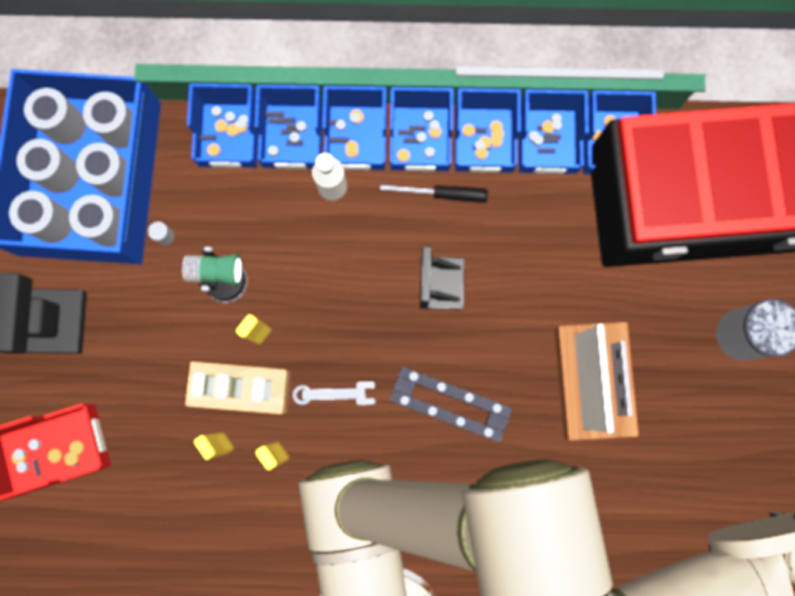

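View pics/scene0.png

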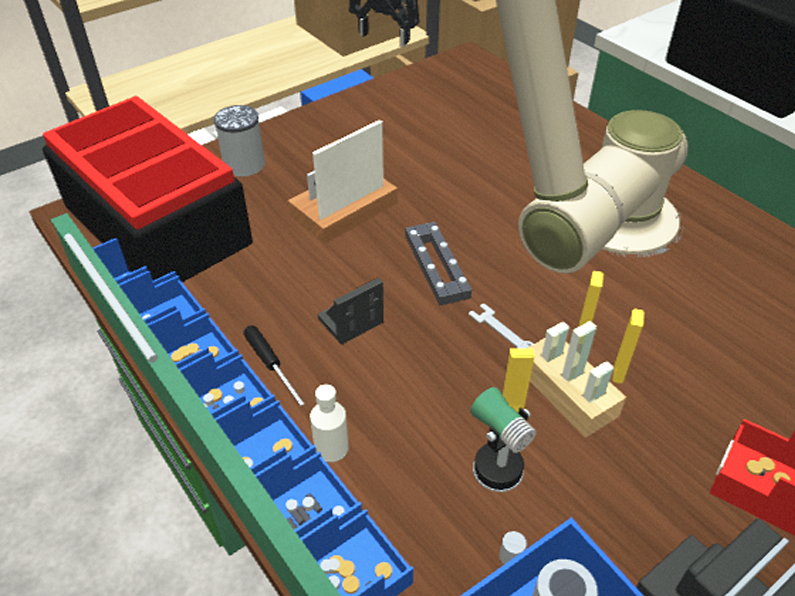

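```bash
cat >> h.py <<'E'
def comp(im,boxes,name,W=800,H=600,s=4):
    out=np.zeros((H,W,3),np.uint8);x=y=0;rowh=0
    for b in boxes:
        c=cv2.resize(im['color'][b[1]:b[3],b[0]:b[2],::-1],None,fx=s,fy=s,interpolation=cv2.INTER_CUBIC)
        for u in range(-(-b[0]//10)*10,b[2],10):
            X=(u-b[0])*s; cv2.line(c,(X,0),(X,5),(0,255,255),1)
            if u%20==0: cv2.putText(c,str(u),(X,14),0,.35,(0,255,255),1)
        for v in range(-(-b[1]//10)*10,b[3],10):
            Y=(v-b[1])*s; cv2.line(c,(0,Y),(5,Y),(0,255,255),1)
            if v%20==0: cv2.putText(c,str(v),(6,Y+4),0,.35,(0,255,255),1)
        h,w=c.shape[:2]
        if x+w>W: x=0;y+=rowh+4;rowh=0
        h2=min(h,H-y); out[y:y+h2,x:x+w]=c[:h2]; x+=w+4; rowh=max(rowh,h)
    cv2.imwrite('pics/'+name,out)
E
python3 - <<'E'
from h import *
import pickle
d=pickle.load(open('im0.pkl','rb'))
comp(d['top'],[(392,222,452,312),(288,168,332,222),(124,168,180,216),(128,252,206,294)],'topc.png')
comp(d['scene'],[(200,80,284,164),(222,192,274,242),(330,266,380,350),(372,222,444,306)],'scc.png',s=3.5 if 0 else 4)
E
```

```text
(no output)
```

View pics/topc.png

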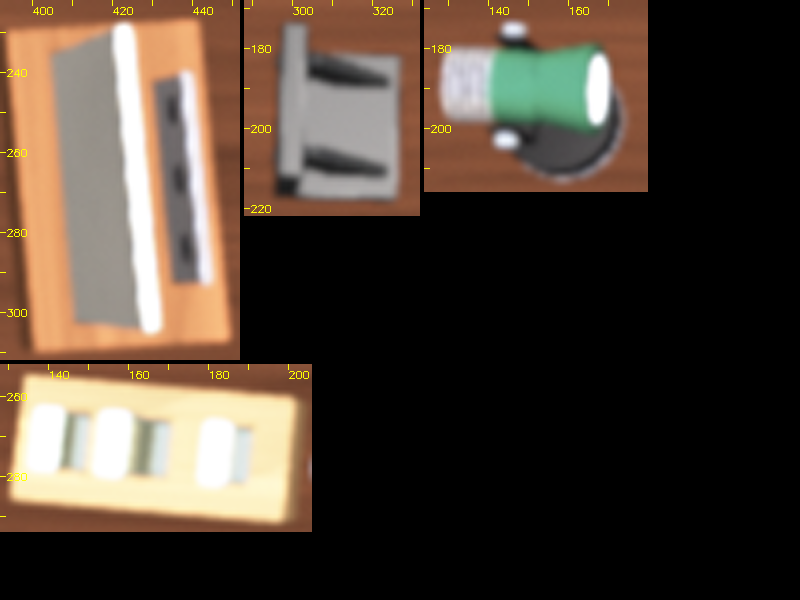

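View pics/scc.png

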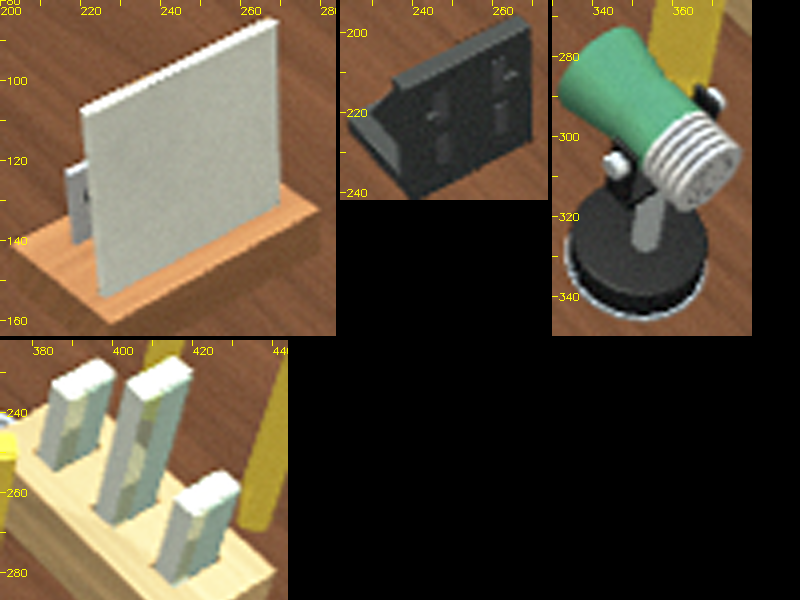

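```bash
python3 - <<'E'
from h import *
import pickle
np.set_printoptions(precision=4,suppress=True)
d=pickle.load(open('im0.pkl','rb'));t,s=d['top'],d['scene']
T=lambda n,a,b:print(n,*tri(t,a,s,b))
T('board top hi-x',(420.2,228),(220.3,107.2));T('board top lo-x',(429,304.5),(267.5,85))
for p in((420.2,228),(429,304.5)):print('  z.19',onz(t,*p,.19))
T('glass top c',(153.5,271.5),(409.5,230));print('  z.155',onz(t,153.5,271.5,.155))
for p in((131,262),(147,262),(155,270),(154,263),(153,280)):pass
print('glass top y-ends z.155',onz(t,153.8,262.5,.155),onz(t,152.8,281,.155))
T('plate face hi-x',(298.3,174),(237,0) if 0 else (236,212.5))
print('plate z.1',onz(t,298.3,174,.1),onz(t,296.5,212,.1),onz(t,303.5,174,.1),onz(t,302,212,.1))
print('plate scene bottom z0',onz(s,243,241.5,0),onz(s,268.5,227,0),'top z.1',onz(s,236,212.5,.1),onz(s,268,199,.1))
print('lens .12',onz(t,167.5,190.5,.12),'fin end',onz(t,128.3,189,.12))
print('knobs',onz(t,146.5,175.5,.12),onz(t,144.5,202.8,.12),tri(t,(146.5,175.5),s,(346,306)),tri(t,(144.5,202.8),s,(368,290)))
print('stand z.05 corners',*[onz(t,*p,.05) for p in((134,255),(202,259.5),(198,291.5),(130.5,285.5))])
for n,p in dict(yel1=(178,230),yel2=(150,314),yel3=(191,322),cl=(229,115)).items():print(n,onz(t,*p,.14))
print('cover/wrench',onz(t,205,277,.01),onz(t,262,276,.01),onz(t,285,258,.02),onz(t,358,290,.02))
E
```

```text
board top hi-x [ 0.512  -0.3202  0.1934] 0.0047726202611153715
board top lo-x [ 0.3517 -0.3366  0.1885] 0.0035168479665773603
  z.19 [ 0.5105 -0.3194  0.19  ]
  z.19 [ 0.3504 -0.335   0.19  ]
glass top c [0.4117 0.2463 0.1603] 0.008461989107051895
  z.155 [0.4091 0.2508 0.155 ]
glass top y-ends z.155 [0.4285 0.2512 0.155 ] [0.3886 0.2513 0.155 ]
plate face hi-x [ 0.6435 -0.063   0.1025] 0.005473278092120776
plate z.1 [ 0.6419 -0.0613  0.1   ] [ 0.5526 -0.0584  0.1   ] [ 0.6421 -0.0734  0.1   ] [ 0.5528 -0.071   0.1   ]
plate scene bottom z0 [ 0.6362 -0.0591  0.    ] [ 0.5583 -0.0599  0.    ] top z.1 [ 0.644  -0.0673  0.1   ] [ 0.5591 -0.0583  0.1   ]
lens .12 [0.5938 0.2367 0.12  ] fin end [0.5956 0.3261 0.12  ]
knobs [0.6277 0.2863 0.12  ] [0.5645 0.2875 0.12  ] (array([0.627 , 0.2859, 0.1224]), np.float64(0.000669911822317434)) (array([0.5654, 0.2856, 0.1219]), np.float64(0.0036659422919231885))
stand z.05 corners [0.4496 0.3239 0.05  ] [0.4419 0.1624 0.05  ] [0.3669 0.1688 0.05  ] [0.3779 0.328  0.05  ]
yel1 [0.5018 0.2048 0.14  ]
yel2 [0.3177 0.2572 0.14  ]
yel3 [0.3023 0.1676 0.14  ]
cl [0.7679 0.1002 0.14  ]
cover/wrench [0.4016 0.1593 0.01  ] [0.4065 0.0209 0.01  ] [ 0.4507 -0.0342  0.02  ] [ 0.3772 -0.2111  0.02  ]
```

```bash
python3 -m handwheel '21 17.5 2 0 0 -18 1;21 17.5 2 0 0 -18 1;21 17.5 2 0 0 -18 1;21 17.5 2 0 0 -18 1;21 17.5 2 0 0 -18 1;21 17.5 2 0 0 -18 1;21 17.5 2 0 0 -18 1;21 17.5 2 0 0 -18 1' 40; python3 - <<'E'
from h import *
import pickle
w=cam('wrist');pickle.dump(w,open('w1.pkl','wb'));comp(w,[(0,0,560,420)],'w1.png',s=1.4)
print(w['xyz'])
E
```

```text
time_s: 0.82
position: [0.4344, -0.325, 0.2516]
tool_rot: [[0.994, 0.105, 0.001], [0.105, -0.994, 0.001], [0.001, -0.0, -1.0]]
ft_force: [-0.0, -0.7, -0.6]
grip_width: 0.0853
gripper_force: 0.0Traceback (most recent call last):
  File "<stdin>", line 3, in <module>
  File "h.py", line 25, in comp
    X=(u-b[0])*s; cv2.line(c,(X,0),(X,5),(0,255,255),1)
                  ~~~~~~~~^^^^^^^^^^^^^^^^^^^^^^^^^^^^^
cv2.error: OpenCV(4.12.0) :-1: error: (-5:Bad argument) in function 'line'
> Overload resolution failed:
>  - Can't parse 'pt1'. Sequence item with index 0 has a wrong type
>  - Can't parse 'pt1'. Sequence item with index 0 has a wrong type
```

```bash
sed -i 's/X=(u-b\[0\])\*s/X=int((u-b[0])*s)/;s/Y=(v-b\[1\])\*s/Y=int((v-b[1])*s)/;s/u%20==0/u%40==0/;s/v%20==0/v%40==0/' h.py; python3 - <<'E'
from h import *
import pickle
w=pickle.load(open('w1.pkl','rb'));comp(w,[(0,0,560,420)],'w1.png',s=1.4)
E
```

```text
(no output)
```

View pics/w1.png

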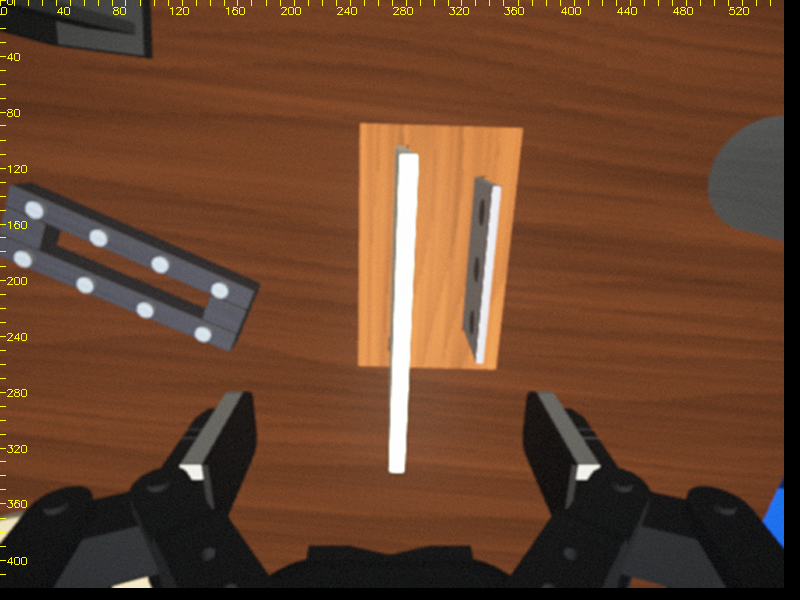

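```bash
python3 - <<'E'
from h import *
import pickle
d=pickle.load(open('im0.pkl','rb'));w=pickle.load(open('w1.pkl','rb'))
a,b=(291.3,110),(283.5,335.5)
A,B=onz(w,*a,.19),onz(w,*b,.19);print(A,B,(A+B)/2,np.degrees(np.arctan2(*(A-B)[1::-1])),np.linalg.norm(A-B))
print(tri(w,a,d['top'],(420.2,228)),tri(w,b,d['top'],(429,304.5)))
E
```

```text
[ 0.51288338 -0.32401865  0.19      ] [ 0.35613153 -0.33675133  0.19      ] [ 0.43450746 -0.33038499  0.19      ] 4.643841376798554 0.1572681277888696
(array([ 0.51251682, -0.32466867,  0.17026304]), np.float64(0.0005431631988938186)) (array([ 0.3501712 , -0.33728777,  0.18242964]), np.float64(0.000504685924997233))
```

```bash
python3 -m handwheel '0 -0.5 -4 0 0 -1 1;0 -0.5 -8 0 0 -1 1;0 -0.5 -10.5 0 0 -1 1;0 -0.5 -10.5 0 0 -1 1;0 -0.5 -10.5 0 0 -1 0;0 -0.5 -10.5 0 0 -1 0;0 -0.5 -10.5 0 0 -1 0;0 -0.5 -10.5 0 0 -1 0' 40;python3 -m handwheel '0 0 0 0 0 0 0;0 0 0 0 0 0 0;0 0 0 0 0 0 0;0 0 0 0 0 0 0;0 0 0 0 0 0 0;0 0 0 0 0 0 0' 40
```

```text
time_s: 1.53
position: [0.4315, -0.3342, 0.148]
tool_rot: [[0.997, 0.082, 0.002], [0.082, -0.997, -0.002], [0.002, 0.003, -1.0]]
ft_force: [0.6, 0.4, -0.3]
grip_width: 0.0388
gripper_force: 0.0
time_s: 2.03
position: [0.4312, -0.3331, 0.147]
tool_rot: [[0.997, 0.082, 0.001], [0.082, -0.997, 0.001], [0.001, -0.001, -1.0]]
ft_force: [-0.4, 3.3, 5.4]
grip_width: 0.0074
gripper_force: 39.9
```

```bash
python3 -m handwheel '0 0 2 0 0 0 0;0 0 5 0 0 0 0;0 0 9 0 0 0 0;0 0 13 0 0 0 0;1 2 15 1 0 -1 0;3 5 16 3 0 -2 0;5 8 16 5 0 -3 0;7 11 16 7 0 -4 0' 40;python3 -m handwheel '2 3.5 0 2 0 -1 0;4 7 0 4 0 -2 0;6 10.5 0 6 0 -2 0;8 14 0 8 0 -2 0;9.5 17.7 0 8 0 -2 0;9.5 17.7 0 8 0 -2 0;9.5 17.7 0 8 0 -2 0' 40
python3 - <<'E'
from h import *
t=cam('top');s=cam('scene')
comp(t,[(280,150,380,240)],'a.png') if 0 else None
import pickle;pickle.dump((t,s),open('i2.pkl','wb'))
comp(s,[(180,90,330,270)],'s2.png',s=3.3)
E
```

```text
time_s: 2.7
position: [0.5018, -0.2223, 0.3072]
tool_rot: [[1.0, 0.011, 0.005], [0.011, -0.992, 0.122], [0.007, -0.122, -0.992]]
ft_force: [0.9, -0.6, -2.1]
grip_width: 0.0076
gripper_force: 39.3
time_s: 3.28
position: [0.5964, -0.0447, 0.3059]
tool_rot: [[1.0, -0.019, 0.009], [-0.02, -0.966, 0.258], [0.004, -0.259, -0.966]]
ft_force: [-0.5, -0.4, -1.2]
grip_width: 0.0076
gripper_force: 39.6
```

View pics/s2.png

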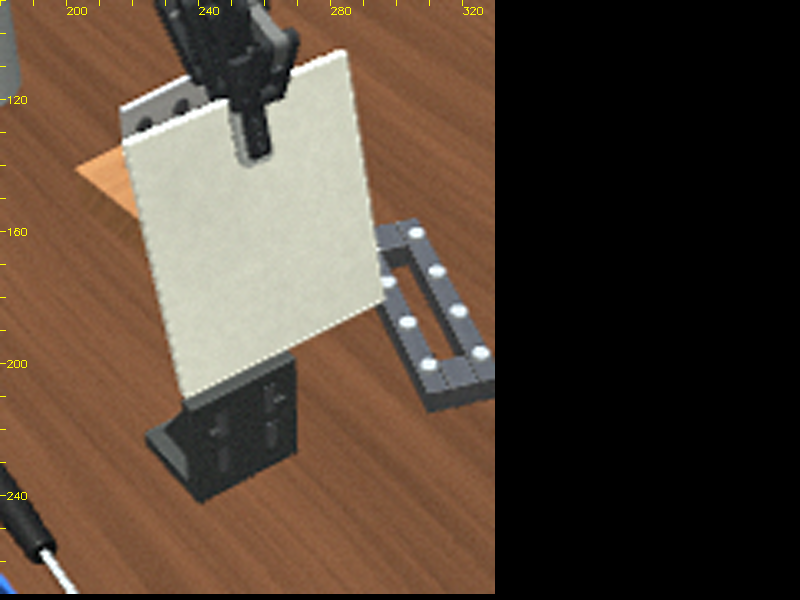

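```bash
python3 - <<'E'
from h import *
import pickle
t,s=pickle.load(open('i2.pkl','rb'))
print(onz(s,233.5,210.5,.174),onz(s,293,180.5,.174))
E
python3 -m handwheel '0 0 -4 0 0 0 0;0 0 -8 0 0 0 0;0 0 -12 0 0 0 0;0 0 -15 0 0 0 0;0 0 -16.3 0 0 0 0;0 0 -16.3 0 0 0 0;0 0 -16.3 0 0 0 0'
python3 - <<'E'
from h import *
t=cam('top');s=cam('scene')
import pickle;pickle.dump((t,s),open('i3.pkl','wb'))
comp(s,[(200,130,330,260)],'s3.png',s=4)
E
```

```text
[ 0.68141829 -0.01342181  0.174     ] [ 0.52320822 -0.01069041  0.174     ]
time_s: 3.97
position: [0.5961, -0.0477, 0.1436]
tool_rot: [[1.0, -0.023, 0.011], [-0.025, -0.966, 0.259], [0.005, -0.259, -0.966]]
ft_force: [-0.1, -0.3, -1.6]
grip_width: 0.0078
gripper_force: 39.6
```

View pics/s3.png

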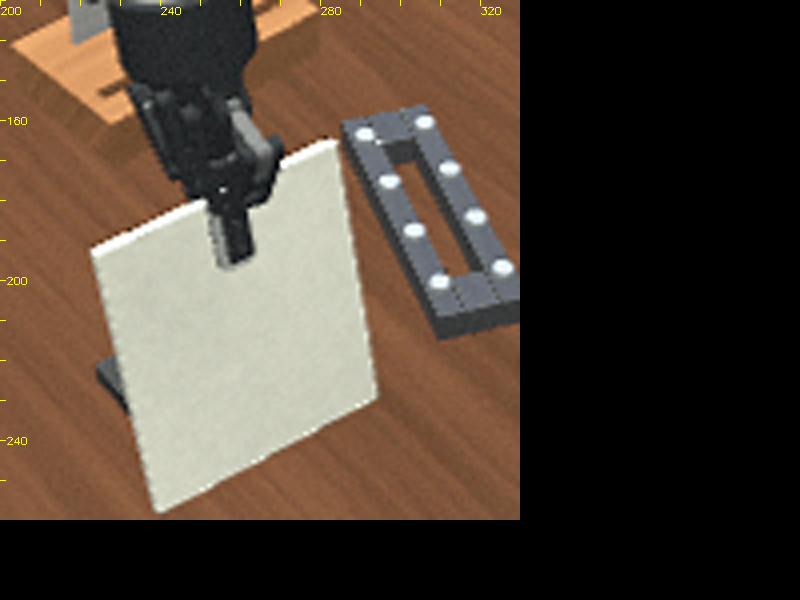

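```bash
python3 -m handwheel '0 -0.5 -0.4 0 0 0 0;0 -0.9 -0.7 0 0 0 0;0 -1.1 -0.8 0 0 0 0;0 -1.1 -0.8 0 0 0 0;0 -1.1 -0.8 0 0 0 0'; python3 -m handwheel '0 -0.2 -0.1 0 0 0 0;0 -0.4 -0.2 0 0 0 0;0 -0.4 -0.2 0 0 0 0;0 -0.4 -0.2 0 0 0 0'
```

```text
time_s: 4.48
position: [0.5962, -0.0578, 0.1354]
tool_rot: [[1.0, -0.022, 0.011], [-0.024, -0.966, 0.259], [0.005, -0.259, -0.966]]
ft_force: [0.6, 1.2, -1.4]
grip_width: 0.0078
gripper_force: 39.7
time_s: 4.82
position: [0.5962, -0.0616, 0.1334]
tool_rot: [[1.0, -0.022, 0.011], [-0.024, -0.966, 0.259], [0.005, -0.259, -0.966]]
ft_force: [-0.4, -0.8, -0.6]
grip_width: 0.0073
gripper_force: 39.8
```

```bash
python3 -m handwheel '0 -0.1 -0.1 0 0 0 0;0 -0.1 -0.2 0 0 0 0;0 -0.1 -0.2 0 0 0 0'; python3 -m handwheel '0 -0.15 0 0 0 0 0;0 -0.3 0 0 0 0 0;0 -0.3 0 0 0 0 0;0 -0.3 0 0 0 0 0'
```

```text
time_s: 5.07
position: [0.5967, -0.0624, 0.1329]
tool_rot: [[1.0, -0.021, 0.013], [-0.024, -0.966, 0.259], [0.007, -0.259, -0.966]]
ft_force: [-0.5, 0.5, 9.6]
grip_width: 0.0073
gripper_force: 41.1
time_s: 5.4
position: [0.5966, -0.0644, 0.1326]
tool_rot: [[1.0, -0.021, 0.013], [-0.024, -0.965, 0.261], [0.007, -0.261, -0.965]]
ft_force: [0.3, 3.8, 7.7]
grip_width: 0.0076
gripper_force: 41.9
```

```bash
python3 -m handwheel '0 -0.15 0.05 0 0 0 0;0 -0.3 0.05 0 0 0 0;0 -0.3 0.05 0 0 0 0;0 -0.3 0.05 0 0 0 0'; python3 -m handwheel '0 -0.15 0.05 0 0 0 0;0 -0.3 0.05 0 0 0 0;0 -0.3 0.05 0 0 0 0;0 -0.3 0.05 0 0 0 0'
```

```text
time_s: 5.73
position: [0.5964, -0.0651, 0.1326]
tool_rot: [[1.0, -0.02, 0.011], [-0.022, -0.964, 0.265], [0.006, -0.265, -0.964]]
ft_force: [3.0, 14.2, 4.5]
grip_width: 0.0071
gripper_force: 40.8
time_s: 6.07
position: [0.5963, -0.0658, 0.1325]
tool_rot: [[1.0, -0.019, 0.01], [-0.021, -0.963, 0.27], [0.005, -0.27, -0.963]]
ft_force: [5.0, 23.8, -0.3]
grip_width: 0.0076
gripper_force: 44.9
```

```bash
python3 -m handwheel '0 0.45 -0.05 0 0 0 0;0 0.45 -0.05 0 0 0 0;0 0.45 -0.05 0 0 0 0'; python3 -m handwheel '0 0 0 0 0 0 0.15;0 0 0 0 0 0 0.3;0 0 0 0 0 0 0.4;0 0 0 0 0 0 0.4;0 0 0 0 0 0 0.4;0 0 0 0 0 0 0.4'
python3 - <<'E'
from h import *
t=cam('top');s=cam('scene')
import pickle;pickle.dump((t,s),open('i4.pkl','wb'))
comp(s,[(200,130,330,260)],'s4.png',s=4)
E
```

```text
time_s: 6.32
position: [0.5965, -0.0648, 0.1327]
tool_rot: [[1.0, -0.02, 0.012], [-0.023, -0.965, 0.262], [0.006, -0.263, -0.965]]
ft_force: [2.2, 9.5, 5.1]
grip_width: 0.0073
gripper_force: 40.6
time_s: 6.82
position: [0.5962, -0.0673, 0.1318]
tool_rot: [[1.0, -0.022, 0.011], [-0.024, -0.966, 0.258], [0.005, -0.259, -0.966]]
ft_force: [-0.2, -0.2, -0.5]
grip_width: 0.034
gripper_force: 0.0
```

View pics/s4.png

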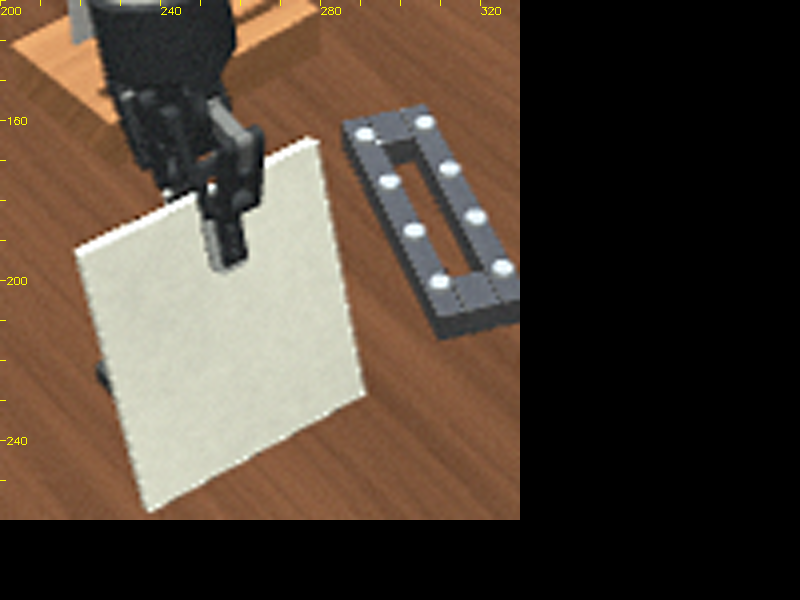

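```bash
python3 -m handwheel '-0.1 -0.5 1.9 0 0 0 0.4;-0.1 -1 3.9 0 0 0 0.4;-0.1 -2.1 7.8 0 0 0 0.4;-0.1 -2.1 10 0 0 0 0.4;-0.1 0 13 -5 0 0 0.7;-3 3 16 -10 0 0 0.7;-6 6 16 -15 0 0 0.7;-6 6 16 -15 0 0 0.7'
python3 - <<'E'
from h import *
t=cam('top');s=cam('scene')
import pickle;pickle.dump((t,s),open('i5.pkl','wb'))
comp(s,[(200,130,330,260)],'s5.png',s=4)
o=status.observe();print(o['q'],o['tool_rot'])
E
```

```text
time_s: 7.58
position: [0.5333, -0.0024, 0.2949]
tool_rot: [[1.0, -0.016, 0.015], [-0.016, -1.0, -0.004], [0.015, 0.004, -1.0]]
ft_force: [1.0, 0.0, -0.2]
grip_width: 0.0598
gripper_force: 0.0
[-13.27101244  17.81206538  70.19893406   0.13552662  91.25904949
  77.77791427] [[ 9.99749838e-01 -1.82416773e-02  1.29422585e-02]
 [-1.82351418e-02 -9.99833532e-01 -6.22810072e-04]
 [ 1.29514652e-02  3.86650349e-04 -9.99916052e-01]]
```

View pics/s5.png

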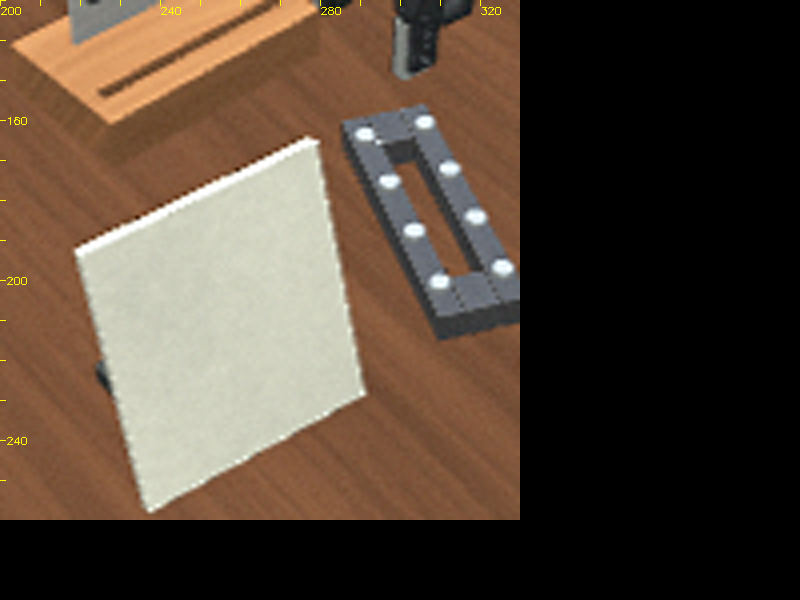

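```bash
python3 -m handwheel '-2 3 0 -0.5 0 7 0.7;-4 6 0 -0.5 0 14 0.7;-6 9 0 -0.5 0 21 0.7;-8 12 0 -0.5 0 28 0.7;-9 15 0 -0.5 0 35 0.7;-10 18 0 -0.5 0 42 0.7;-11 21 0 -0.5 0 49 0.7;-12.3 25 0 -0.5 0 56 0.7' 40; python3 -m handwheel '0 0 0 0 0 7 0.7;0 0 0 0 0 14 0.7;0 0 0 0 0 21 0.7;0 0 0 0 0 28 0.7;0 0 0 0 0 32 0.7;0 0 0 0 0 32 0.7;0 0 0 0 0 32 0.7'
python3 - <<'E'
from h import *
w=cam('wrist')
import pickle;pickle.dump(w,open('w6.pkl','wb'))
comp(w,[(60,20,460,320)],'w6.png',s=2)
print(w['xyz'],[proj(w,p) for p in((.41,.249,.155),(.4285,.2512,.155),(.3886,.2513,.155))])
E
```

```text
time_s: 8.35
position: [0.4138, 0.2426, 0.2914]
tool_rot: [[0.574, 0.819, 0.01], [0.819, -0.574, 0.001], [0.006, 0.007, -1.0]]
ft_force: [1.1, -0.1, 0.6]
grip_width: 0.0599
gripper_force: 0.0
time_s: 8.93
position: [0.414, 0.2421, 0.2913]
tool_rot: [[0.06, 0.998, 0.007], [0.998, -0.06, 0.007], [0.007, 0.007, -1.0]]
ft_force: [0.1, -0.6, -0.5]
grip_width: 0.0598
gripper_force: 0.0
[0.4191896  0.32558337 0.43349033] [array([270.43910263, 194.40138477]), array([291.90152045, 190.60798462]), array([245.26986005, 193.3205051 ])]
```

View pics/w6.png

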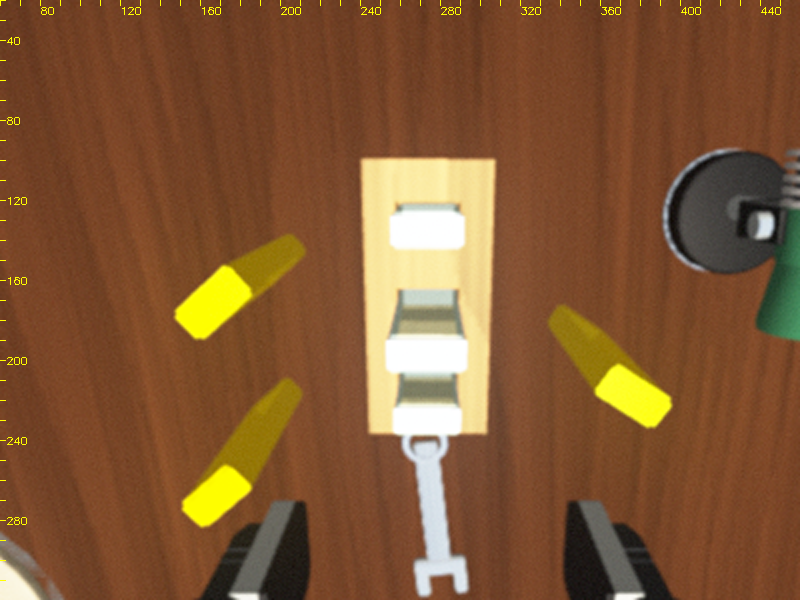

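```bash
python3 - <<'E'
from h import *
import pickle
w=pickle.load(open('w6.pkl','rb'));d=pickle.load(open('im0.pkl','rb'))
c=w['color'];m=(c.min(2)>235).astype(np.uint8);n,l,st,ce=cv2.connectedComponentsWithStats(m)
for i in range(1,n):
    if st[i,4]>300:
        r=cv2.minAreaRect(np.argwhere(l==i)[:,::-1].astype(np.float32));print(st[i],ce[i],r)
a=onz(w,273.3,196.7,.155);print(a,tri(w,(273.3,196.7),d['top'],(153.5,271.5)),onz(w,253,197,.155),onz(w,293.7,196.5,.155))
print('stand edges',*[onz(w,*p,.05) for p in((241,99),(307,99),(304,236.5),(244.5,236.5))])
E
```

```text
[255 126  37  18 642] [273.09345794 134.62616822] ((273.0, 134.5), (17.0, 36.0), 90.0)
[253 188  41  18 680] [272.69852941 196.89264706] ((273.0, 196.5), (17.0, 40.0), 90.0)
[257 223  34  15 447] [273.11856823 229.83892617] ((273.5, 230.0), (14.0, 33.0), 90.0)
[0.41231094 0.24680814 0.155     ] (array([0.41069065, 0.24896746, 0.16203353]), np.float64(0.003604049723630316)) [0.39491497 0.2476315  0.155     ] [0.42979302 0.24589019 0.155     ]
stand edges [0.38210053 0.32833912 0.05      ] [0.45311252 0.32402316 0.05      ] [0.44410366 0.16400846 0.05      ] [0.37109939 0.16865332 0.05      ]
```

```bash
python3 -m handwheel '-0.2 0.5 -4 -0.4 0.4 0 0.7;-0.2 0.5 -8 -0.4 0.4 0 0.7;-0.2 0.5 -11 -0.4 0.4 0 0.7;-0.2 0.5 -12 -0.4 0.4 0 0.7;-0.2 0.5 -12 -0.4 0.4 0 0.7;-0.2 0.5 -12 -0.4 0.4 0 0.7'
python3 - <<'E'
from h import *
w=cam('wrist')
c=w['color'];m=(c.min(2)>235).astype(np.uint8);n,l,st,ce=cv2.connectedComponentsWithStats(m)
for i in range(1,n):
    if st[i,4]>300: print(st[i],ce[i],onz(w,*ce[i],.155))
print(status.observe()['position'])
E
```

```text
time_s: 9.48
position: [0.4116, 0.2475, 0.172]
tool_rot: [[0.058, 0.998, 0.001], [0.998, -0.058, -0.0], [-0.0, 0.001, -1.0]]
ft_force: [0.2, 0.3, 0.8]
grip_width: 0.0598
gripper_force: 0.0
[ 249  149   57   26 1357] [277.0862196  161.94988946] [0.41567089 0.30285963 0.155     ]
[ 244  257   65   23 1425] [276.04982456 268.31157895] [0.41176574 0.24660947 0.155     ]
[252 291  49  16 768] [275.80989583 298.4140625 ] [0.41052058 0.2282539  0.155     ]
[0.41199825 0.24763848 0.17271955]
```

```bash
python3 -m handwheel '0 0 -3 0 0 0 0.7;0 0 -5.7 0 0 0 0.7;0 0 -5.7 0 0 0 0.7;0 0 -5.7 0 0 0 0.2;0 0 -5.7 0 0 0 0.2;0 0 -5.7 0 0 0 0.2;0 0 -5.7 0 0 0 0.2;0 0 -5.7 0 0 0 0.2' 40; python3 -m handwheel '0 0 0 0 0 0 0.2;0 0 0 0 0 0 0.2;0 0 0 0 0 0 0.2' 50
```

```text
time_s: 10.2
position: [0.4122, 0.2479, 0.1168]
tool_rot: [[0.056, 0.998, 0.005], [0.998, -0.056, 0.001], [0.001, 0.005, -1.0]]
ft_force: [-1.3, 0.4, 6.7]
grip_width: 0.0338
gripper_force: 41.4
time_s: 10.45
position: [0.4122, 0.2479, 0.1168]
tool_rot: [[0.056, 0.998, 0.005], [0.998, -0.056, 0.001], [0.001, 0.005, -1.0]]
ft_force: [-1.0, -0.1, 6.9]
grip_width: 0.0332
gripper_force: 48.8
```

```bash
python3 -m handwheel '0 0 1 0 0 0 0.2;0 0 3 0 0 0 0.2;0 0 6 0 0 0 0.2;0 0 9 0 0 0 0.2;0 0 12 0 0 0 0.2;0 0 15 0 0 0 0.2;0 0 17.5 0 0 0 0.2;0 0 17.5 0 0 0 0.2' 50; python3 - <<'E'
from h import *
import pickle
w=pickle.load(open('w6.pkl','rb'))
for z in (0,.02):print(onz(w,422.7,125,z))
E
```

```text
time_s: 11.12
position: [0.4125, 0.248, 0.2957]
tool_rot: [[0.056, 0.998, 0.011], [0.998, -0.056, 0.003], [0.003, 0.011, -1.0]]
ft_force: [-0.3, -0.4, -1.4]
grip_width: 0.0332
gripper_force: 50.9
[0.60109692 0.28421695 0.        ]
[0.59270424 0.28612548 0.02      ]
```

```bash
python3 -m handwheel '2 -2 0 0 0.4 1 0.2;5 -4.2 0 0 0.4 2 0.2;8 -6.6 0 0 0.4 2 0.2;11 -9 0 0 0.4 2 0.2;14 -11.5 0 0 0.4 2 0.2;16 -13.2 0 0 0.4 2 0.2;18 -14.8 0 0 0.4 2 0.2;18 -14.8 0 0 0.4 2 0.2' 50; python3 -m handwheel '0 0 -3 0 0 0 0.2;0 0 -6 0 0 0 0.2;0 0 -9 0 0 0 0.2;0 0 -12 0 0 0 0.2;0 0 -14 0 0 0 0.2;0 0 -14.3 0 0 0 0.2;0 0 -14.3 0 0 0 0.2;0 0 -14.3 0 0 0 0.2' 50
python3 - <<'E'
from h import *
import pickle
t,s,w=cam('top'),cam('scene'),cam('wrist');pickle.dump((t,s,w),open('i7.pkl','wb'))
t0=pickle.load(open('i5.pkl','rb'))
for n,a,b in(('top',t,t0[0]),('scene',s,t0[1])):
    b0=(270,150,340,230) if n=='top' else (215,160,295,260)
    A,B=[x['color'][b0[1]:b0[3],b0[0]:b0[2]].astype(int) for x in(a,b)];print(n,(abs(A-B).max(2)>40).sum())
c=w['color'];m=(c.min(2)>235).astype(np.uint8);n,l,st,ce=cv2.connectedComponentsWithStats(m)
for i in range(1,n):
    if st[i,4]>300: print(st[i],ce[i],onz(w,*ce[i],.19))
p=status.observe();print(p['position'],np.round(p['tool_rot'],3).tolist(),p['grip_width'],p['gripper_force'],p['qvel'])
E
```

```text
time_s: 11.78
position: [0.5938, 0.0963, 0.2884]
tool_rot: [[0.026, 1.0, -0.007], [1.0, -0.026, -0.001], [-0.001, -0.007, -1.0]]
ft_force: [-0.4, 0.4, -2.0]
grip_width: 0.0333
gripper_force: 51.1
time_s: 12.45
position: [0.5917, 0.0998, 0.1483]
tool_rot: [[0.021, 1.0, -0.004], [1.0, -0.021, -0.0], [-0.0, -0.004, -1.0]]
ft_force: [0.0, -0.2, -1.7]
grip_width: 0.0334
gripper_force: 50.9
top 2223
scene 1062
[ 233  325   91   30 2674] [277.56768886 339.38406881] [0.59312477 0.10138485 0.19      ]
[0.59186853 0.09963011 0.14850592] [[0.022, 1.0, -0.003], [1.0, -0.022, -0.0], [-0.001, -0.003, -1.0]] 0.033341891648555166 50.87664842605591 [-0.15793346  0.32445584  0.53203823  0.02185229 -0.18964734 -0.06742536]
```

```bash
python3 -m handwheel '0 0 0.35 0 0 0 0.2;0 0 0.35 0 0 0 0.2;0 0 0.35 0 0 0 0.2;0 0 0.35 0 0 0 0.2;0 0 0.35 0 0 0 0.2;0 0 0.35 0 0 0 0.2'
python3 - <<'E'
from h import *
import pickle
s=cam('scene');s0=pickle.load(open('i5.pkl','rb'))[1]
for a in(s0,s):
    c=a['color'][150:265,205:300].astype(int);m=((c.min(2)>120)&(c.max(2)-c.min(2)<40)).astype(np.uint8)
    n,l,st,ce=cv2.connectedComponentsWithStats(m);i=1+st[1:,4].argmax();q=np.argwhere(l==i)[:,::-1]+[205,150]
    print(st[i],*[q[f(q@np.array(v))] for f,v in((np.argmax,(0,1)),(np.argmin,(1,0)),(np.argmax,(1,0)),(np.argmin,(0,1)))])
# glass edge in scene and expected
for z in(.05,.19):print(proj(s,(.592,.1,z)))
p=status.observe();print(p['position'],np.abs(p['qvel']).max())
E
```

```text
time_s: 13.1
position: [0.5912, 0.0996, 0.1502]
tool_rot: [[0.022, 1.0, -0.006], [1.0, -0.022, -0.0], [-0.0, -0.006, -1.0]]
ft_force: [0.5, 0.2, -1.8]
grip_width: 0.0331
gripper_force: 50.9
[  14   14   73   94 4243] [237 257] [219 192] [291 228] [276 164]
[  14   14   68   94 3960] [237 257] [219 192] [286 199] [276 164]
[298.49534191 260.66997   ]
[300.25373437 217.69953896]
[0.59123366 0.09955599 0.15023136] 0.11975351056788991
```

```bash
python3 -c "
from rig import env
print(env.close_job())"
```

```text
the job is handed in; nothing more can be done
None
```

I handed the job in at about 13 s on the robot's clock, and no verdict came back. The board leans released at about 15° on the angle plate. The long glass is held upright by its frosted edges, about 14 cm from the lens on my estimate of the beam axis. I did not check its sideways offset or squareness to the light in a picture at the final pose.

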